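# Ready the torque tester and present the wrench

## Robot

A 6-joint arm with a two-finger parallel gripper is mounted at the origin on the work surface. World frame = base frame: x ahead of the robot, y to its left, z up, the work surface at z = 0. Lengths are in mm, angles in rad, forces in N, time in s.
With the tool pointing down it reaches from about 325 to 775 mm from the base axis. Payload 5.5 kg.
Tool frame: the origin (TCP) lies between the finger pads; the fingertips stand 8 mm ahead of it and the grasp point (between the pads) lies 11 mm behind it (manip.tips_ahead is the distance from the TCP to the fingertips, in mm); z points along the fingers, y is the line along which they close (so a half turn about z gives the same grasp; the last joint's range is limited). The gripper opens to 85 mm and grips with 20 to 120 N. Pads are 22 mm wide; open, the fingers measure 114 mm over their backs; the gripper's body (76 mm by 85 mm) begins 54 mm behind the grasp point. The pads swing forward as they close: fully open they stand 13 mm farther back than shut.
Start: joints at [1.103, 0.091, 1.231, -0, 1.82, -0.057], TCP at [239.611, 550.093, 217.575] pointing down, gripper open.
Joint ranges: [-2.87, 2.87], [-0.86, 2.18], [0.17, 2.46], [-1.51, 4.65], [0.06, 2.69], [-2.65, 2.65]. Speed limits (rad/s): [2.57, 2.57, 3.01, 3.14, 3.14, 3.14].

## Interface

Orientations are given as a 3x3 rotation matrix whose columns are the frame's x, y, z axes.
In Python, from rig import manip, cams gives the robot as it stands.
- The arm moves only by the shell command python3 -m jog 'ROWS' [OPENING] [FORCE]. ROWS is JSON, a list of rows, each a list of 6 numbers: the shift along the tool's x, y, z in units of 40 mm (1.0 is 40 mm), then the turn, a rotation vector about the tool's x, y, z in units of 5 degrees (1.0 is 5 degrees). In form: [[x, y, z, wx, wy, wz], ...]. A call has exactly 10 rows; each row is the pose to reach, as a shift and turn from the pose commanded when the call began, along the tool's axes at that moment; what a row does not reach only later rows make up. A row lasts 1/8 s, in which the tool goes at most 62.5 mm and 10.7 degrees, less where a joint would pass 70% of its speed; a pose out of reach is approached as far as the arm can. A call with a gripper value outside its range is refused whole. OPENING is the opening, from -1 (shut) to 1 (fully open), set as the call begins (- or left out, the last holds). The fingers move at their own pace and stop on an object; FORCE is the grip in N (left out, the last holds). Time passes only in rows, so rows that repeat a pose let the fingers close, or fill a call up. It gives the time, the measured TCP pose, the force, the opening and the grip force at its end, in the units of the state.
- manip.get_obs(): the state, without advancing time (a new reading comes with each control period).
- cams.read_camera(name): name is "scene" or "top"; returns a dict with "color" (384x512x3 uint8, red, green, blue), "camera_matrix" (3x3 intrinsics, pixels), "k1" (the pictures are not rectified: a ray, as slopes to the right and down, at radius r is drawn at 1 + k1 r^2 times it, then the intrinsics apply), "T" (4x4, takes a point from camera to world coordinates). Camera axes: x right, y up, looking along -z (the intrinsics and any distortion apply to the point x, -y, -z); pixel columns grow to the right and rows downward; lengths in mm; the calibration is good to about 2 mm. A picture is of the moment at which its call begins. There is no depth.
- manip.close_job(): hands the job in; it is judged then, once.
The state is a dict: "t": time; "joint_pos": joint angles; "joint_vel": joint speeds; "joint_torque": joint torques, N m; "position": TCP position; "ee_rot": TCP orientation; "force": force on the tool from outside, world axes, zero at the start; "moment": the same for the moment, N m; "gripper_width": opening from 0.0 (shut) to 1.0 (fully open); "finger_force": force on a finger pad.
Only numpy, scipy, OpenCV 4.12 (cv2) and the standard library are available. Lean on these libraries where they do the work, as an engineer would, in place of code of your own. Each camera call takes 0.05 s, during which the arm holds its last target. There are 200 camera calls.

## Task

Get the torque tester ready for a check: first turn its selector knob clockwise until it clicks over into its second position, then grasp the torque wrench at its balance point, lift it off its rest and hold it level above the tester, square drive centred about 40 mm above the socket's mouth and the wrench lined up with the tester so that its handle points out over the knob. Do not knock the wrench against the tester and leave the other things on the bench where they are. Finish while still holding the wrench there, steady and carried by the gripper alone.

Things in the scene. Friction and masses are not known exactly. Their poses are not given: they have to be found in the camera images.
- range_knob (a joint): The tester's selector knob: angle in rad, 0 in the first detent (start), growing as it turns clockwise seen from above. A sprung detent pushes it back to 0 until about 0.5, then it clicks over and snaps to the second detent at 1.0 and stays there; hard stop at 1.1. Peak resistance about 0.1 N m.
- range_knob_grip (a point): The black selector knob on the grey tester's top: a bar grip 42 mm long, 14 mm wide and 32 mm high, standing on a round disc of 44 mm that lies on a 68 mm base. This point is on its upright turning axis, 7 mm below the bar's top and 25 mm above the bar's foot; the tester's top face is 37 mm below it. x runs along the bar, y across its 14 mm width, z up; it turns with the knob.
- socket (a point): Centre of the mouth of the tester's square socket (14 mm square hole in the top of a 44 mm square, 25 mm high dark steel block on the tester's top, 75 mm above the bench). The tester is a fixed grey box, 220 x 130 x 50 mm, long along x. Axes are the tester's: z up, and x runs from the knob towards the socket; the knob's axis lies 100 mm from here along -x.
- tester: The fixed torque tester itself: grey box 220 (x) x 130 (y) x 50 mm (z), origin under its centre on the bench; socket block at x = +70 mm, selector knob at x = -30 mm; a small dark display is on its -x end.
- balance (a point): Balance point (centre of gravity, half-way up) of the loose torque wrench. Here it is a flat-sided metal bar, 20 mm wide (y) and 24 mm high (z), that runs from 65 mm ahead (+x) to 120 mm behind. x runs along the wrench from handle to head, y across, z up. At the start it is level, 75 mm above the bench, in the two saddles of the rest.
- wrench: The torque wrench, 357 mm long, 0.5 to 0.75 kg: heavy round metal head (44 mm across, 24 mm thick) at its +x end, light black handle (30 mm thick, 120 mm long) at its -x end, reaching 240 mm behind the balance point. Origin and axes as point balance. It lifts straight up from the rest.
- drive_tip (a point): Lower end of the wrench's square drive (12.7 mm square, sticks down 18 mm under the head): 95 mm in front of the balance point along the wrench's x and 30 mm below it.
- rest: Fixed dark steel rest with two U saddles at x = +50 and -90 mm (each 12 mm thick, 44 mm wide, 26 mm between the cheeks, which reach 79 mm above the bench) on a foot plate 8 mm thick. Origin on the bench under the balance point (within 10 mm along x); x along the wrench.
- socket_big: Bystander: loose steel socket, 34 mm across, 42 mm high; origin under its centre.
- socket_small: Bystander: loose steel socket, 22 mm across, 30 mm high; origin under its centre.
- fitting: Bystander: brass fitting, 26 mm across, 38 mm high; origin under its centre.
- parts_cup: Bystander: grey plastic cup, 68 mm across, 60 mm high; origin under its centre.
- spanner: Bystander: steel spanner 180 mm long lying on the bench.
- driver: Bystander: screwdriver lying on the bench.
- oil_can: Bystander: metal can, 56 mm across, 110 mm high; origin under its centre.
There are look-alikes about, which are no part of the job. Leave any purple or turquoise look-alike of the rest alone.

How it is judged (in metres and radians):
On the way, in this order (a step that is already met when the one before it is completed fails the run):
1. the selector knob has clicked over into its second detent while the wrench still lies in its rest (value of joint range_knob above 0.85 rad and distance between balance and rest below 0.085 m), for 0.2 s.
2. the wrench is lifted clear of its rest, held by its balance point (height (world z) of balance above 0.105 m and contact force between the fingers and wrench above 2 N and contact force between wrench and rest below 0.3 N and distance between the grasp point and balance below 0.035 m), for 0.2 s.
At the end, for the whole second after the job is handed in: Knob past 0.85 rad; fingers hold the wrench within 35 mm of its balance point, nothing else carrying it; still, level within 5 deg; drive tip within 18 mm of the socket in plan, 20 to 65 mm above its mouth; in line with the tester within 8 deg, handle on the knob side (value of joint range_knob above 0.85 rad and horizontal distance between drive_tip and socket below 0.018 m and z of drive_tip in the frame of socket between 0.02 and 0.065 m and angle between wrench's own z axis and vertical below 0.09 rad and angle between the x axis of wrench and the x axis of tester, either way round below 0.15 rad and x of balance in the frame of tester below 0.03 m and distance between the grasp point and balance below 0.035 m and contact force between the fingers and wrench above 3 N and contact force between wrench and tester below 0.3 N and contact force between wrench and rest below 0.3 N and linear speed of wrench below 0.03 m/s and angular speed of wrench below 0.15 rad/s); the arm keeps its last pose, push and grip.
It fails at once if the wrench is knocked against the tester (contact force between wrench and tester above 3 N).
It fails at once if a bystander is shoved from its place (more than 30 mm) (distance of any of socket_big, socket_small, fitting, parts_cup, spanner, driver, oil_can from where it was at the start of the episode above 0.03 m).
It also fails if it takes over 51 s, if anything falls off the work surface, if the arm or the gripper's body presses on something with over 40 N, if the wrist force passes 120 N, or if a joint passes its speed limit or range.

## Working session

There is one attempt and no reset: what is moved stays moved. The work goes in short steps, Python scripts to look and compute and a shell command to move; the robot and the scene stay as the last step left them, time stands still between calls to the robot, and variables do not carry over. Pictures are saved under pics/ and viewed, at most 10 in all, crops included, and the job is handed in when it is done.

```bash
ls; mkdir -p pics; cat > h.py <<'E'
import numpy as np, cv2
from rig import manip, cams
def ray(c,u,v):
    K=c["camera_matrix"];x=(u-K[0][2])/K[0][0];y=(v-K[1][2])/K[1][1]
    xu,yu=x,y
    for _ in range(20):
        s=1+c["k1"]*(xu*xu+yu*yu);xu,yu=x/s,y/s
    T=np.array(c["T"]);return T[:3,3],T[:3,:3]@np.array([xu,-yu,-1.])
def onz(c,u,v,z):
    o,d=ray(c,u,v);return o+d*(z-o[2])/d[2]
def proj(c,p):
    T=np.array(c["T"]);q=T[:3,:3].T@(np.array(p)-T[:3,3]);x,y=q[0]/-q[2],-q[1]/-q[2]
    s=1+c["k1"]*(x*x+y*y);K=c["camera_matrix"];return K[0][0]*x*s+K[0][2],K[1][1]*y*s+K[1][2]
E
python3 - <<'E'
from h import *
import pickle
d={}
for n in("scene","top"):
    c=cams.read_camera(n);d[n]=c;cv2.imwrite(f"pics/{n}0.png",cv2.resize(c["color"][:,:,::-1],(800,600),interpolation=cv2.INTER_CUBIC));print(n,c["T"],c["camera_matrix"],c["k1"])
pickle.dump(d,open("c0.pkl","wb"))
print(manip.get_obs())
E
```

```text
pics
scene [[-6.27851649e-01 -6.40171272e-01  4.42699728e-01  1.08684852e+03]
 [ 7.78262574e-01 -5.24007990e-01  3.46010105e-01  4.24610021e+02]
 [ 1.04724653e-02  5.61779645e-01  8.27220622e-01  1.10397089e+03]
 [ 0.00000000e+00  0.00000000e+00  0.00000000e+00  1.00000000e+00]] [[489.2528671    0.         264.84620706]
 [  0.         489.2528671  186.00452121]
 [  0.           0.           1.        ]] -0.0648261430494748
top [[ 1.67743917e-02  9.98227693e-01 -5.70972173e-02  4.59490619e+02]
 [-9.99812730e-01  1.61950873e-02 -1.05936120e-02 -1.91052928e+01]
 [-9.65014245e-03  5.72642261e-02  9.98312418e-01  1.37818050e+03]
 [ 0.00000000e+00  0.00000000e+00  0.00000000e+00  1.00000000e+00]] [[464.89211954   0.         256.96462656]
 [  0.         464.89211954 189.73970025]
 [  0.           0.           1.        ]] -0.03189370864887963
{'t': 0.1, 'joint_pos': array([ 1.10336056e+00,  9.18262114e-02,  1.23180768e+00, -3.29741330e-05,
        1.81979576e+00, -5.66925905e-02]), 'joint_vel': array([-3.76289710e-04, -3.02251692e-03, -3.42416688e-03, -5.44023274e-05,
        1.23103748e-03,  5.85638486e-04]), 'joint_torque': array([ 1.40994329e-03, -4.60215855e+01, -4.19218111e+01, -1.33547032e-04,
        1.06382740e-02, -6.00344742e-05]), 'position': array([239.45321873, 549.83513669, 216.51459054]), 'ee_rot': array([[-9.16821072e-01,  3.99297488e-01, -7.99222950e-04],
       [ 3.99298281e-01,  9.16819582e-01, -1.65434339e-03],
       [ 7.21680895e-05, -1.83586523e-03, -9.99998312e-01]]), 'force': array([-0.16906919, -0.24257747,  0.34828671]), 'moment': array([-0.01436739, -0.0456405 ,  0.04545386]), 'finger_force': 0.0, 'gripper_width': 0.996505622567182}
```

View pics/top0.png

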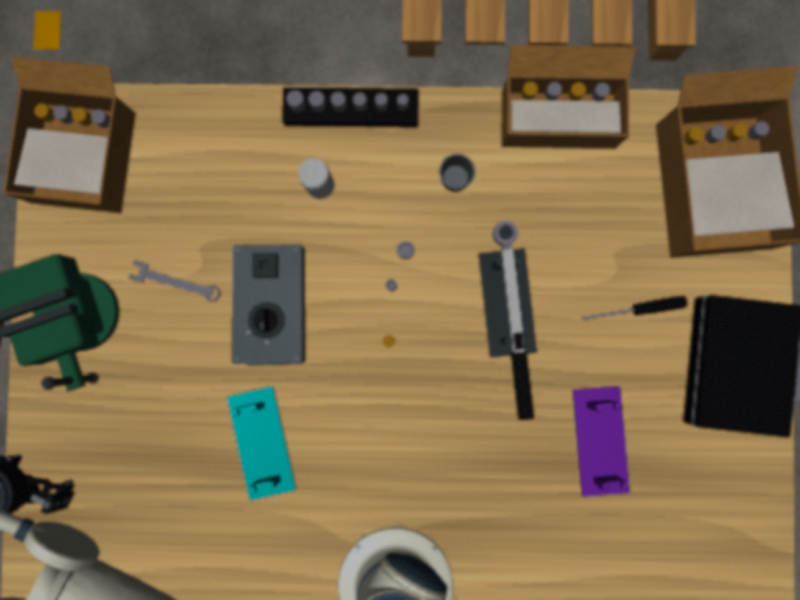

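View pics/scene0.png

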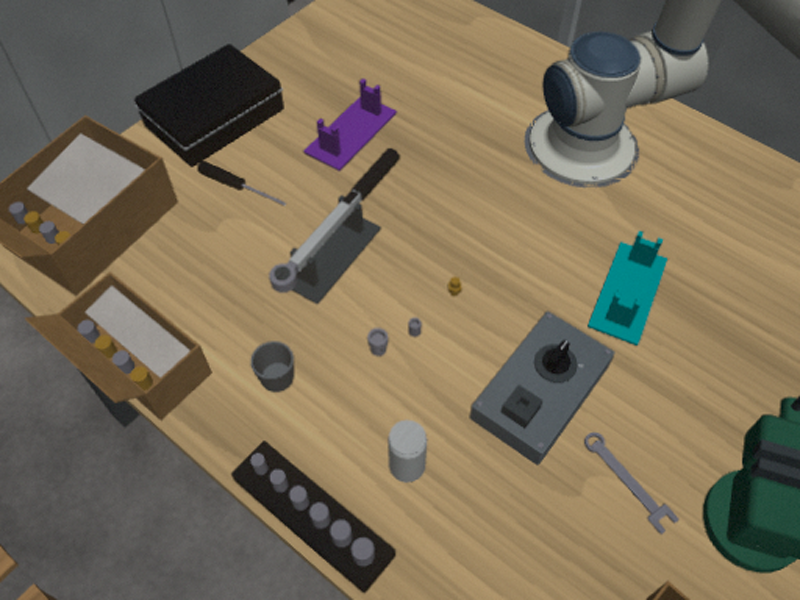

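The top view shows the tester at (268,304), with its socket block at (265,265) and knob at (265,320). The wrench head is at (506,233) and the handle end at (525,418); the turquoise and purple rests are decoys. I'll zoom in on both and measure next.

```bash
python3 - <<'E'
from h import *
import pickle
d=pickle.load(open("c0.pkl","rb"))
t=d["top"];im=t["color"];s=d["scene"]["color"]
up=lambda a:cv2.resize(a[:,:,::-1],(400,300),interpolation=cv2.INTER_CUBIC)
cr=[im[150:240,130:250][:, :],im[135:275,255:255+187],s[190:265,320:420],s[90:195,165:305]]
cv2.imwrite("pics/crops.png",np.vstack([np.hstack([up(cr[0]),up(cr[1])]),np.hstack([up(cr[2]),up(cr[3])])]))
hsv=cv2.cvtColor(im,cv2.COLOR_RGB2HSV).astype(int)
# tester: low sat region in box
m=np.zeros(im.shape[:2],np.uint8);m[150:240,142:202]=(hsv[150:240,142:202,1]<80)*255
cs=max(cv2.findContours(m,0,1)[0],key=cv2.contourArea);r=cv2.minAreaRect(cs);print(r)
P=[onz(t,*p,50)[:2] for p in cv2.boxPoints(r)];print(np.round(P,1))
# wrench bright bar
b=np.zeros_like(m);b[135:275,300:350]=(hsv[135:275,300:350,2]>140)&(hsv[135:275,300:350,1]<60)
ys,xs=np.nonzero(b);print(len(ys),ys.min(),ys.max())
for a in range(ys.min(),ys.max()+1,5): print(a,xs[ys==a].min() if (ys==a).any() else 0,xs[ys==a].max() if (ys==a).any() else 0)
E
```

```text
((171.5, 195.0), (76.0, 45.0), 90.0)
[[625.  308.1]
 [626.9 177.9]
 [408.9 172.5]
 [406.6 301.5]]
278 160 211
160 324 326
165 323 327
170 323 328
175 324 328
180 325 329
185 325 330
190 326 330
195 326 331
200 327 331
205 327 332
210 328 332
```

View pics/crops.png

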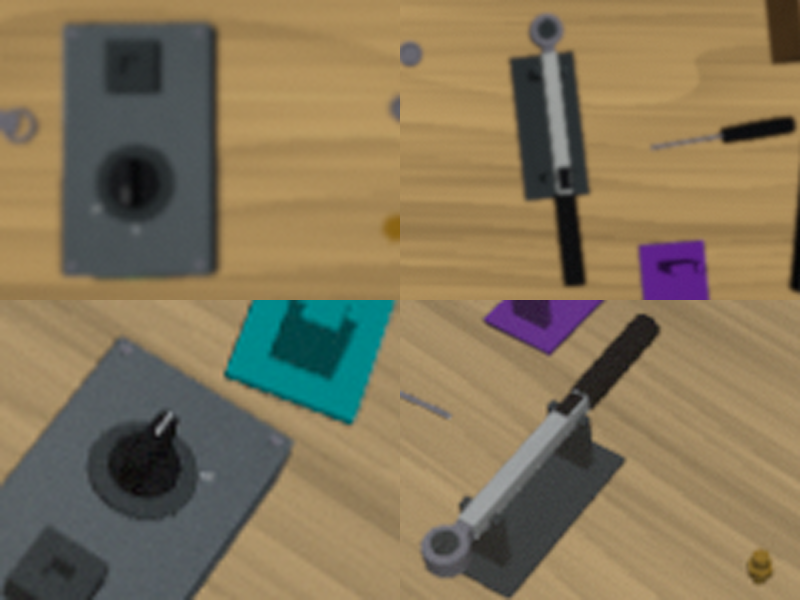

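The crops show the knob base at px (170.8,205), with the bar roughly along the tester's long axis, and detent marks at 6 and 8 o'clock. The socket block is at (170,170), the wrench head at (323.7,148.5) and the handle end at (336.3,268).

```bash
python3 - <<'E'
from h import *
import pickle
d=pickle.load(open("c0.pkl","rb"))
t=d["top"];s=d["scene"]
k=onz(t,170.8,204.9,55);so=onz(t,169.9,169.8,75);h=onz(t,323.7,148.5,87);e=onz(t,336.3,268.2,80)
print("top knob",k,"sock",so,"d",np.linalg.norm(k-so),"head",h,"end",e,np.linalg.norm((h-e)[:2]))
u=(h-e)[:2];u/=np.linalg.norm(u);print("yaw w",np.degrees(np.arctan2(u[1],u[0])))
# bar lines
A=[];
for v in range(165,212):
    pass
a=onz(t,325.5,165,87);b=onz(t,330.5,210,87);q=a-b;print("bar yaw",np.degrees(np.arctan2(q[1],q[0])),a,b)
print("bal from head",h[:2]-95*u)
# scene: crop (x/4+320,y-300 /4+190); wrench crop scale 400/140
print("scene knobbase",onz(s,320+143/4,190+168/4,55),"sock",onz(s,320+57/4,190+269/4,75))
f=400/140
print("scene head",onz(s,165+45/f,90+248/f,87),"end",onz(s,165+247/f,90+27/f,80))
hsv=cv2.cvtColor(t["color"],cv2.COLOR_RGB2GRAY);print(hsv[194:218:1,160:182])
E
```

```text
top knob [487.8459626  240.10392848  55.        ] sock [586.41741309 241.45951083  75.        ] d 100.58910704054618 head [ 651.80036833 -189.9739076    87.        ] end [ 319.57465177 -228.79184042   80.        ] 334.48581233029904
yaw w 6.6643384678236135
bar yaw 6.791299810196183 [ 605.53640872 -195.35975385   87.        ] [ 480.37437733 -210.26514715   87.        ]
bal from head [ 557.44227627 -200.99890024]
scene knobbase [490.44110693 243.54270427  55.        ] sock [589.7608658  244.60846311  75.        ]
scene head [ 656.12403302 -184.15717001   87.        ] end [ 328.67941171 -222.84757748   80.        ]
[[83 81 80 76 73 67 61 57 53 53 51 50 53 54 60 62 67 72 78 80 83 84]
 [81 78 71 65 60 55 51 49 47 47 46 47 48 49 49 51 54 59 68 77 82 83]
 [80 72 63 54 49 46 44 41 41 42 41 43 43 45 47 45 48 50 57 68 78 83]
 [75 66 53 47 45 39 34 32 30 29 28 30 35 38 42 44 46 46 51 59 71 81]
 [69 58 48 45 41 33 30 26 22 17 14 18 24 28 33 39 42 45 46 53 64 76]
 [62 52 46 40 34 31 28 24 21 11  8 12 17 22 25 30 38 44 44 48 58 70]
 [55 47 45 36 31 27 28 25 20 14 12  8 16 20 22 23 33 41 44 45 49 
[... 477 characters left out ...]
44 47 53]
 [49 44 37 31 26 31 44 53 46 26 12  9 18 21 19 21 27 38 42 45 47 57]
 [54 47 41 37 29 32 45 52 44 26 10  9 14 20 21 27 33 40 44 45 52 64]
 [64 50 45 40 36 34 41 45 40 23 10 11 15 21 27 32 38 44 45 49 58 70]
 [77 59 49 46 40 36 35 36 32 20 14 17 21 27 33 39 43 46 47 53 65 76]
 [86 65 50 48 43 41 38 36 31 28 26 27 30 36 39 44 45 46 52 63 73 80]
 [85 68 56 51 48 44 45 41 40 37 37 38 40 42 43 45 48 52 60 69 78 81]
 [81 74 65 58 53 48 46 43 43 43 42 43 43 46 46 47 55 63 70 76 80 82]
 [80 78 74 69 67 60 54 52 50 47 48 48 47 50 55 57 66 74 76 79 81 81]
 [82 81 79 78 75 71 66 62 61 62 64 62 61 63 69 71 75 79 80 81 80 81]
 [79 80 79 80 79 76 75 75 75 81 86 83 77 74 78 77 79 80 81 82 80 80]]
```

```bash
python3 -m jog '[[-0.4,-0.2,0,0,0,-0.2],[-1.4,-0.7,0.1,0,0,-0.8],[-2.7,-1.4,0.3,0,0,-1.5],[-4.0,-2.1,0.6,0,0,-2.2],[-5.3,-2.8,0.9,0,0,-3.0],[-6.6,-3.5,1.2,0,0,-3.7],[-7.7,-4.1,1.4,0,0,-4.3],[-8.4,-4.4,1.55,0,0,-4.7],[-8.8,-4.58,1.65,0,0,-4.84],[-8.8,-4.58,1.65,0,0,-4.84]]' 1 40
python3 - <<'E'
from h import *
s=cams.read_camera("scene");o=manip.get_obs();print(o["position"],o["ee_rot"].round(3).tolist(),o["t"])
im=s["color"][150:280,290:450];cv2.imwrite("pics/knob1.png",cv2.resize(im[:,:,::-1],(640,520),interpolation=cv2.INTER_CUBIC))
E
```

```text
t: 1.35
position: [489.3, 240.5, 150.5]
ee_rot: [[-1.0, -0.009, -0.002], [-0.009, 1.0, -0.001], [0.002, -0.001, -1.0]]
force: [0.6, 0.8, 0.2]
gripper_width: 1.0
finger_force: 0.0
[488.92876152 241.35968736 150.9964418 ] [[-1.0, -0.01, -0.001], [-0.01, 1.0, -0.0], [0.001, -0.0, -1.0]] 1.4
```

View pics/knob1.png

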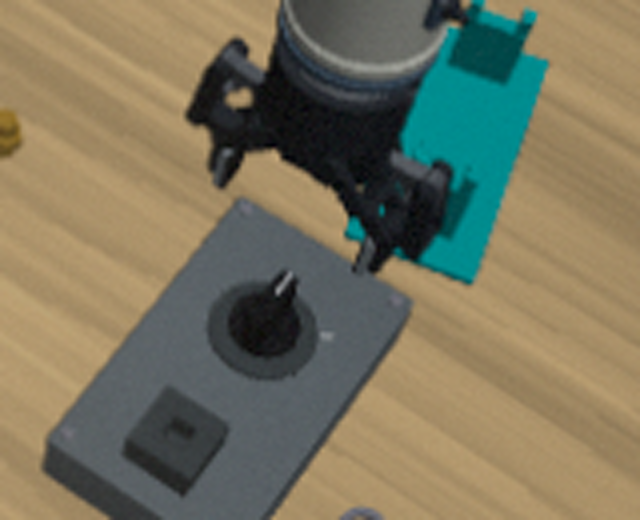

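The open fingers straddle the bar (picture ~(280,290)), aligned with it. I'll go down, then close.

```bash
python3 -m jog '[[0,0,0.1,0,0,0],[0,0,0.35,0,0,0],[0,0,0.65,0,0,0],[0,0,0.95,0,0,0],[0,0,1.25,0,0,0],[0,0,1.5,0,0,0],[0,0,1.7,0,0,0],[0,0,1.78,0,0,0],[0,0,1.8,0,0,0],[0,0,1.8,0,0,0]]' 1 40
python3 -m jog '[[0,0,0,0,0,0],[0,0,0,0,0,0],[0,0,0,0,0,0],[0,0,0,0,0,0],[0,0,0,0,0,0],[0,0,0,0,0,0],[0,0,0,0,0,0],[0,0,0,0,0,0],[0,0,0,0,0,0],[0,0,0,0,0,0]]' -1 40
```

```text
t: 2.65
position: [489.4, 241.7, 80.0]
ee_rot: [[-1.0, -0.012, 0.001], [-0.012, 1.0, 0.0], [-0.001, 0.0, -1.0]]
force: [0.2, 0.1, 0.4]
gripper_width: 1.0
finger_force: 0.0
t: 3.9
position: [489.2, 243.2, 79.9]
ee_rot: [[-1.0, -0.013, 0.001], [-0.013, 1.0, 0.003], [-0.001, 0.003, -1.0]]
force: [1.2, 6.1, -0.7]
gripper_width: 0.116
finger_force: 39.0
```

```bash
python3 -m jog '[[0,0.04,0,0,0,0.5],[0,0.04,0,0,0,1.5],[0,0.04,0,0,0,3],[0,0.04,0,0,0,4.5],[0,0.04,0,0,0,6],[0,0.04,0,0,0,7.5],[0,0.04,0,0,0,9],[0,0.04,0,0,0,10.5],[0,0.04,0,0,0,11.6],[0,0.04,0,0,0,12]]' 
python3 -m jog '[[0,0,0,0,0,0],[0,0,0,0,0,0],[0,0,0,0,0,0],[0,0,0,0,0,0],[0,0,0,0,0,0],[0,0,0,0,0,0],[0,0,0,0,0,0],[0,0,0,0,0,0],[0,0,0,0,0,0],[0,0,0,0,0,0]]' 1
python3 -m jog '[[0,0,-0.1,0,0,0],[0,0,-0.4,0,0,0],[0,0,-0.9,0,0,0],[0,0,-1.4,0,0,0],[0,0,-1.9,0,0,0],[0,0,-2.4,0,0,0],[0,0,-2.8,0,0,0],[0,0,-3.0,0,0,0],[0,0,-3.0,0,0,0],[0,0,-3.0,0,0,0]]'
python3 - <<'E'
from h import *
s=cams.read_camera("scene")
im=s["color"][150:280,290:450];cv2.imwrite("pics/knob2.png",cv2.resize(im[:,:,::-1],(640,520),interpolation=cv2.INTER_CUBIC))
o=manip.get_obs()
R=o["ee_rot"];p=o["position"];print(p,R.round(3).tolist(),o["joint_pos"])
D=np.array([559.6,-198,150])-p;print("shift",R.T@D/40)
print("yaw turn units",(np.degrees(np.arctan2(R[1,0],R[0,0]))-186.7)%360/5-72)
E
```

```text
t: 5.15
position: [489.6, 243.3, 80.4]
ee_rot: [[-0.509, 0.861, 0.001], [0.861, 0.509, 0.0], [-0.0, 0.001, -1.0]]
force: [0.9, 0.1, 2.9]
gripper_width: -0.002
finger_force: 1.8
t: 6.4
position: [489.2, 243.2, 79.6]
ee_rot: [[-0.51, 0.86, 0.0], [0.86, 0.51, 0.0], [-0.0, 0.0, -1.0]]
force: [-0.4, 1.3, -0.2]
gripper_width: 0.998
finger_force: 0.0
t: 7.65
position: [488.9, 243.1, 198.6]
ee_rot: [[-0.51, 0.86, -0.001], [0.86, 0.51, -0.001], [0.0, -0.002, -1.0]]
force: [-0.1, -0.0, 0.4]
gripper_width: 0.998
finger_force: 0.0
[488.82190034 243.01380761 198.45851697] [[-0.51, 0.86, -0.002], [0.86, 0.51, -0.001], [0.0, -0.002, -1.0]] [ 3.99035355e-01 -5.60034246e-02  1.41328910e+00 -2.47739821e-07
  1.78616442e+00 -1.36080753e-01]
shift [-10.38672791  -4.09794042   1.21639168]
yaw turn units -13.20802435183208
```

View pics/knob2.png

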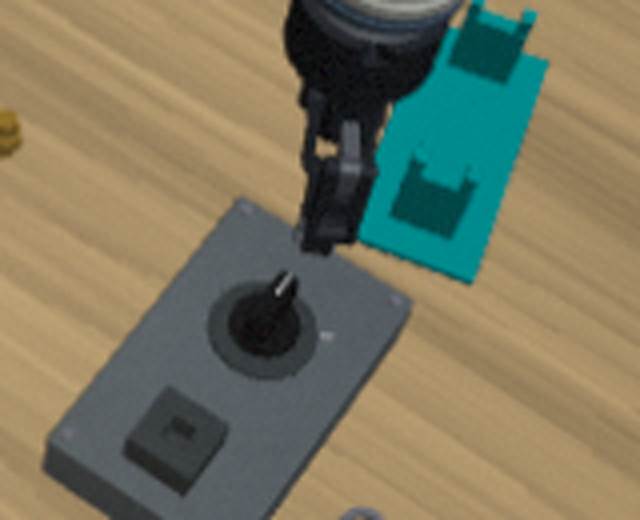

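```bash
python3 - <<'E'
from h import *
s=cams.read_camera("scene")
S=5
im=cv2.resize(s["color"][205:275,325:435][:,:,::-1],None,fx=7,fy=7,interpolation=cv2.INTER_CUBIC)
im=np.clip(im.astype(float)*2.2,0,255).astype(np.uint8)
im2=im.copy()
f=lambda p:tuple(int(round(a)) for a in ((proj(s,p)[0]-325)*7+3,(proj(s,p)[1]-205)*7+3))
for z,c in((94,(0,0,255)),(62,(0,255,0))):
    q=[f((490+a,243.5+b,z)) for a,b in((21,7),(21,-7),(-21,-7),(-21,7))]
    cv2.polylines(im2,[np.array(q)],True,c,1)
cv2.circle(im2,f((490,243.5,50)),3,(255,0,0),-1)
im=np.hstack([im[:490,100:500],im2[:490,100:500]])
cv2.imwrite("pics/knob3.png",im);print(im.shape)
E
```

```text
(490, 800, 3)
```

View pics/knob3.png

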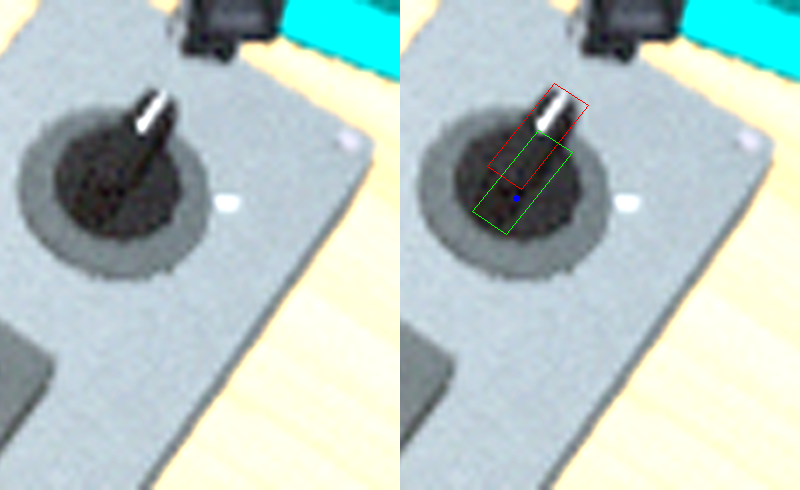

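The left half shows the bar still at 0; its white tip is at (160,88). The predicted box is within about 3 mm, so my guess is that the fingers slipped off the top of the bar. I'll check the actual fingertip height, then return deeper.

```bash
python3 - <<'E'
from h import *
print(manip.tips_ahead,[a for a in dir(manip) if a[0]!='_'])
s=cams.read_camera("scene")
o=manip.get_obs();p=o["position"];R=o["ee_rot"]
im=cv2.resize(s["color"][150:280,290:450][:,:,::-1],(640,520),interpolation=cv2.INTER_CUBIC)
im=np.clip(im*1.5,0,255).astype(np.uint8)
for sg in(1,-1):
  for dz,c in((8,(0,0,255)),(-5,(0,255,0)),(21,(255,255,0))):
    u,v=proj(s,p+R@np.array([0,sg*43,dz]));cv2.circle(im,(int((u-290)*4+2),int((v-150)*4+2)),3,c,-1)
cv2.imwrite("pics/tips.png",im)
# turn back by 12 and down
T=np.array([490,243.,73]);print(R.T@(T-p)/40)
E
```

```text
8.0 ['MotionError', 'close_job', 'get_obs', 'tips_ahead']
[-0.01603548  0.02859917  3.14149162]
```

View pics/tips.png

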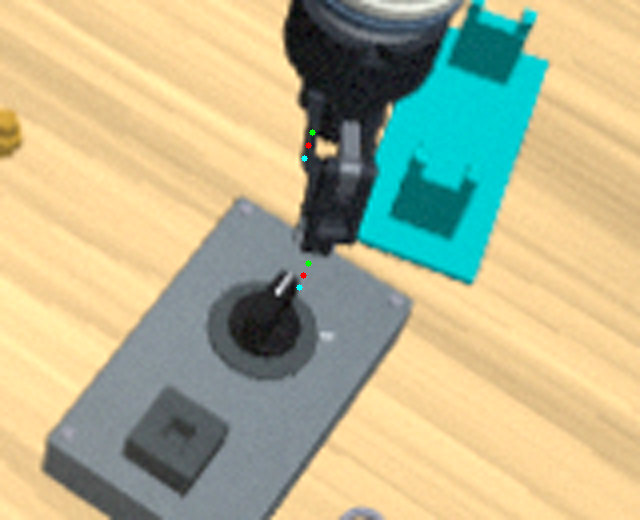

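Viewed: the open fingertips sit well above the nominal tip (tip at ~(305,245), nominal red dot at (303,275)). So the first grip only nipped the bar's top. I'll go lower this time.

```bash
python3 -m jog '[[0,0,0.1,0,0,-1],[0,0,0.3,0,0,-2.8],[0,0,0.5,0,0,-4.6],[0,0,0.7,0,0,-6.4],[0,0,0.9,0,0,-8.2],[0,0,1.1,0,0,-10],[0,0,1.3,0,0,-11.5],[0,0,1.4,0,0,-12],[0,0,1.5,0,0,-12],[0,0,1.5,0,0,-12]]' 1 60
python3 -m jog '[[0,0,0.2,0,0,0],[0,0,0.5,0,0,0],[0,0,0.8,0,0,0],[0,0,1.1,0,0,0],[0,0,1.4,0,0,0],[0,0,1.55,0,0,0],[0,0,1.65,0,0,0],[0,0,1.7,0,0,0],[0,0,1.7,0,0,0],[0,0,1.7,0,0,0]]'
python3 -m jog '[[0,0,0,0,0,0],[0,0,0,0,0,0],[0,0,0,0,0,0],[0,0,0,0,0,0],[0,0,0,0,0,0],[0,0,0,0,0,0],[0,0,0,0,0,0],[0,0,0,0,0,0],[0,0,0,0,0,0],[0,0,0,0,0,0]]' -1 60
```

```text
t: 9.05
position: [488.9, 243.1, 139.0]
ee_rot: [[-1.0, -0.011, -0.001], [-0.011, 1.0, -0.0], [0.001, -0.0, -1.0]]
force: [-0.2, -0.2, -0.0]
gripper_width: 1.0
finger_force: 0.0
t: 10.3
position: [489.4, 243.3, 72.0]
ee_rot: [[-1.0, -0.012, 0.001], [-0.012, 1.0, 0.0], [-0.001, 0.0, -1.0]]
force: [0.0, -0.6, 0.3]
gripper_width: 0.999
finger_force: 0.0
t: 11.55
position: [489.2, 243.4, 71.8]
ee_rot: [[-1.0, -0.012, 0.0], [-0.012, 1.0, 0.0], [-0.0, 0.0, -1.0]]
force: [-0.8, 2.3, 3.6]
gripper_width: 0.14
finger_force: 60.9
```

```bash
python3 -m jog '[[0,0,0,0,0,0.3],[0,0,0,0,0,0.9],[0,0,0,0,0,1.6],[0,0,0,0,0,2.3],[0,0,0,0,0,3],[0,0,0,0,0,3.7],[0,0,0,0,0,4.4],[0,0,0,0,0,5],[0,0,0,0,0,5.5],[0,0,0,0,0,6]]'
```

```text
t: 12.8
position: [489.2, 243.3, 71.8]
ee_rot: [[-0.871, 0.492, 0.0], [0.492, 0.871, 0.0], [-0.0, 0.001, -1.0]]
force: [-1.0, 2.2, 4.3]
gripper_width: 0.141
finger_force: 60.9
```

```bash
python3 -m jog '[[0,0,0,0,0,0.6],[0,0,0,0,0,1.3],[0,0,0,0,0,2],[0,0,0,0,0,2.7],[0,0,0,0,0,3.4],[0,0,0,0,0,4.1],[0,0,0,0,0,4.8],[0,0,0,0,0,5.4],[0,0,0,0,0,5.7],[0,0,0,0,0,5.7]]'
```

```text
t: 14.05
position: [489.2, 243.3, 71.8]
ee_rot: [[-0.532, 0.846, 0.0], [0.846, 0.532, 0.0], [0.0, 0.0, -1.0]]
force: [-1.3, 2.5, 5.2]
gripper_width: 0.138
finger_force: 61.0
```

```bash
python3 -m jog '[[0,0,0,0,0,0],[0,0,0,0,0,0],[0,0,0,0,0,0],[0,0,0,0,0,0],[0,0,-0.2,0,0,0],[0,0,-0.8,0,0,0],[0,0,-1.5,0,0,0],[0,0,-2.2,0,0,0],[0,0,-2.8,0,0,0],[0,0,-3.0,0,0,0]]' 1
python3 - <<'E'
from h import *
s=cams.read_camera("scene")
im=s["color"][190:270,310:420];cv2.imwrite("pics/knob4.png",cv2.resize(im[:,:,::-1],(550,400),interpolation=cv2.INTER_CUBIC))
o=manip.get_obs()
R=o["ee_rot"];p=o["position"];print(p,R.round(3).tolist(),o["joint_pos"].round(2))
D=np.array([559.6,-198,150])-p;print("shift",R.T@D/40)
print("yaw turn units",(np.degrees(np.arctan2(R[1,0],R[0,0]))-186.7)%360/5-72)
E
```

```text
t: 15.3
position: [489.9, 243.4, 194.2]
ee_rot: [[-0.532, 0.847, 0.004], [0.847, 0.532, 0.001], [-0.001, 0.004, -1.0]]
force: [-0.4, -0.8, 0.2]
gripper_width: 1.0
finger_force: 0.0
[489.78942317 243.43161526 194.07098035] [[-0.532, 0.847, 0.003], [0.847, 0.532, 0.001], [-0.001, 0.003, -1.0]] [ 0.4  -0.06  1.42 -0.    1.77 -0.16]
shift [-10.27042374  -4.40137618   1.0930728 ]
yaw turn units -12.906984183059784
```

View pics/knob4.png

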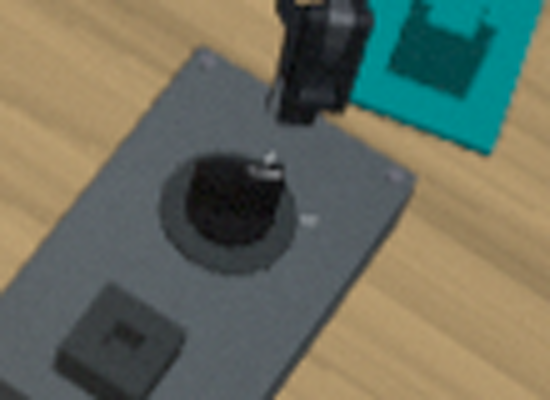

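The knob now points to the second mark: its white tip is at (268,170) and the earlier 0 mark is uncovered at (270,157). Next, over to the wrench.

```bash
python3 -m jog '[[-0.4,-0.2,0,0,0,-0.5],[-1.5,-0.6,0.1,0,0,-1.8],[-2.8,-1.2,0.3,0,0,-3.4],[-4.1,-1.8,0.4,0,0,-5.1],[-5.4,-2.3,0.5,0,0,-6.8],[-6.7,-2.9,0.7,0,0,-8.5],[-8.0,-3.4,0.8,0,0,-10.2],[-9.2,-3.9,1.0,0,0,-11.7],[-9.9,-4.2,1.05,0,0,-12.6],[-10.27,-4.4,1.1,0,0,-12.9]]' 1 120
python3 - <<'E'
from h import *
s=cams.read_camera("scene");o=manip.get_obs();p=o["position"];R=o["ee_rot"];print(p,R.round(3).tolist(),o["joint_pos"].round(2))
im=cv2.resize(s["color"][75:205,155:315][:,:,::-1],(640,520),interpolation=cv2.INTER_CUBIC)
im=np.clip(im*1.4,0,255).astype(np.uint8)
f=lambda p:tuple(int(round(a)) for a in ((proj(s,p)[0]-155)*4+2,(proj(s,p)[1]-75)*4+2))
g=p.copy();g[2]=87
for c,q in(((0,0,255),g),((0,255,0),g+95*-R[:,0]),((255,0,0),g+R[:,0]*120),((255,0,0),g-R[:,0]*65),((255,255,0),g-R[:,0]*50),((255,255,0),g+R[:,0]*90)): cv2.circle(im,f(q),3,c,-1)
cv2.imwrite("pics/w1.png",im)
E
```

```text
t: 16.6
position: [558.2, -200.0, 145.6]
ee_rot: [[-0.993, -0.116, -0.003], [-0.116, 0.993, 0.001], [0.002, 0.001, -1.0]]
force: [0.4, -0.3, -0.3]
gripper_width: 1.003
finger_force: 0.0
[ 557.9485736  -201.30800431  145.23454839] [[-0.993, -0.115, -0.003], [-0.115, 0.993, -0.0], [0.003, 0.0, -1.0]] [-0.4   0.07  1.38 -0.    1.69 -2.09]
```

View pics/w1.png

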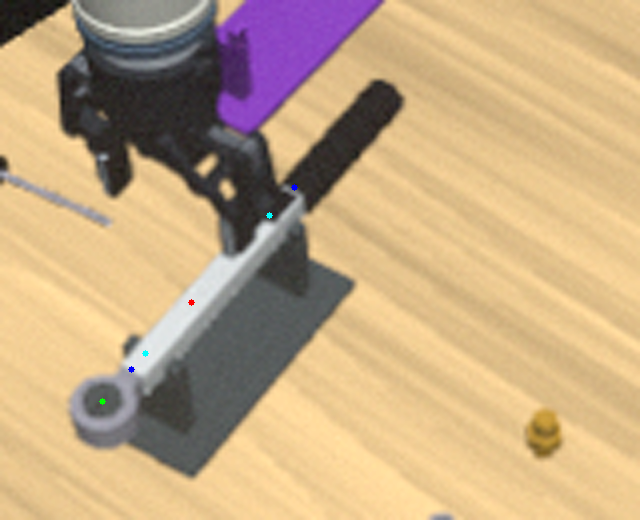

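Projected points sit on the head centre (102,401) and along the bar to within 2–3 mm. I'll descend and grip.

```bash
python3 -m jog '[[0,0.05,0.1,0,0,0],[0,0.05,0.4,0,0,0],[0,0.05,0.8,0,0,0],[0,0.05,1.2,0,0,0],[0,0.05,1.5,0,0,0],[0,0.05,1.8,0,0,0],[0,0.05,2.05,0,0,0],[0,0.05,2.15,0,0,0],[0,0.05,2.15,0,0,0],[0,0.05,2.15,0,0,0]]' 1 120
python3 -m jog '[[0,0,0,0,0,0],[0,0,0,0,0,0],[0,0,0,0,0,0],[0,0,0,0,0,0],[0,0,0,0,0,0],[0,0,0,0,0,0],[0,0,0,0,0,0],[0,0,0,0,0,0],[0,0,0,0,0,0],[0,0,0,0,0,0]]' -1 100
```

```text
t: 17.9
position: [558.9, -196.5, 62.2]
ee_rot: [[-0.993, -0.116, 0.001], [-0.116, 0.993, -0.0], [-0.001, -0.001, -1.0]]
force: [-0.6, 0.0, 0.4]
gripper_width: 1.001
finger_force: 0.0
t: 19.15
position: [558.9, -197.0, 62.4]
ee_rot: [[-0.993, -0.116, 0.001], [-0.116, 0.993, -0.001], [-0.001, -0.002, -1.0]]
force: [-1.1, -3.9, 5.4]
gripper_width: 0.203
finger_force: 99.2
```

```bash
python3 -m jog '[[0,0,-0.1,0,0,0],[0,0,-0.4,0,0,0],[0,0,-0.8,0,0,0],[0,0,-1.2,0,0,0],[0,0,-1.6,0,0,0],[0,0,-1.9,0,0,0],[0,0,-2.2,0,0,0],[0,0,-2.4,0,0,0],[0,0,-2.5,0,0,0],[0,0,-2.5,0,0,0]]'
python3 - <<'E'
from h import *
o=manip.get_obs();R=o["ee_rot"];p=o["position"];print(o["moment"],o["joint_pos"].round(2))
D=np.array([493.5,242,162])-p;print("shift",R.T@D/40)
print("yaw turn units",(np.degrees(np.arctan2(R[1,0],R[0,0]))-180.7)%360/5)
E
```

```text
t: 20.4
position: [558.6, -196.3, 161.6]
ee_rot: [[-0.993, -0.116, 0.0], [-0.116, 0.993, -0.0], [-0.0, -0.0, -1.0]]
force: [0.3, -0.6, -5.3]
gripper_width: 0.199
finger_force: 99.1
[ 0.01215206 -0.01425299 -0.06307658] [-0.4   0.07  1.36 -0.    1.72 -2.08]
shift [ 3.46470461e-01  1.10730609e+01 -9.68005986e-03]
yaw turn units 1.1923893164132324
```

```bash
python3 -m jog '[[0,0.1,0,0,0,0],[0,0.35,0,0,0,0],[0,0.8,0,0,0,0.1],[0.05,1.4,0,0,0,0.2],[0.05,2.1,0,0,0,0.3],[0.1,2.9,0,0,0,0.3],[0.1,3.7,0,0,0,0.4],[0.1,4.5,0,0,0,0.5],[0.15,5.3,0,0,0,0.6],[0.2,6.1,0,0,0,0.7]]'
python3 -m jog '[[0,0.8,0,0,0,0.1],[0.05,1.6,0,0,0,0.2],[0.05,2.4,0,0,0,0.2],[0.1,3.1,0,0,0,0.3],[0.1,3.7,0,0,0,0.4],[0.1,4.2,0,0,0,0.4],[0.1,4.6,0,0,0,0.5],[0.1,4.85,0,0,0,0.5],[0.1,4.95,0,0,0,0.5],[0.1,4.95,0,0,0,0.5]]'
python3 - <<'E'
from h import *
import pickle
d={n:cams.read_camera(n) for n in("scene","top")};pickle.dump(d,open("c1.pkl","wb"))
o=manip.get_obs();print(o["position"],o["ee_rot"].round(3).tolist(),o["moment"],o["force"])
f=lambda a:cv2.resize(a[:,:,::-1],(400,400),interpolation=cv2.INTER_CUBIC)
im=np.hstack([f(d["scene"]["color"][160:290,300:430]),f(d["top"]["color"][145:245,120:220])])
cv2.imwrite("pics/f1.png",np.clip(im*1.4,0,255).astype(np.uint8))
E
```

```text
t: 21.65
position: [521.5, 47.3, 161.7]
ee_rot: [[-0.998, -0.055, 0.0], [-0.055, 0.998, 0.0], [-0.0, 0.0, -1.0]]
force: [-0.1, 0.2, -6.2]
gripper_width: 0.201
finger_force: 99.1
t: 22.9
position: [507.5, 242.4, 161.5]
ee_rot: [[-1.0, -0.011, -0.0], [-0.011, 1.0, -0.0], [0.0, -0.0, -1.0]]
force: [0.1, -0.7, -6.1]
gripper_width: 0.201
finger_force: 99.1
[507.59161413 242.03501045 161.57198589] [[-1.0, -0.011, 0.0], [-0.011, 1.0, -0.0], [0.0, -0.0, -1.0]] [-0.09238437 -0.0474111   0.00297541] [-0.82644244 -0.80785776 -5.9457371 ]
```

View pics/f1.png

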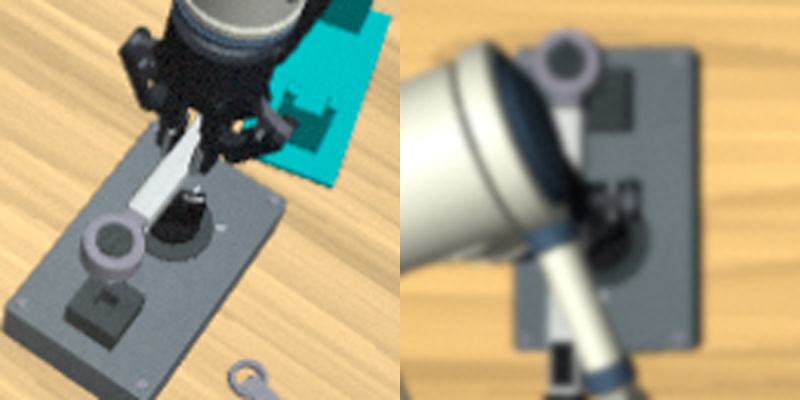

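The wrench is held above the tester, handle over the knob. The head centre is at (113,242) in the left crop and (166,62) in the right, i.e. slightly too far +x. I'll triangulate it next.

```bash
python3 - <<'E'
from h import *
import pickle
d=pickle.load(open("c1.pkl","rb"))
def tri(a,b):
    (o1,d1),(o2,d2)=ray(d["scene"],*a),ray(d["top"],*b)
    t=np.linalg.lstsq(np.c_[d1,-d2],o2-o1,rcond=None)[0];A,B=o1+d1*t[0],o2+d2*t[1];return (A+B)/2,np.linalg.norm(A-B)
f=400/130
H=tri((300+113/f,160+242/f),(120+166/4,145+62/4))
# socket block top centre: scene(top face) from first frame
S=tri((320+57/4,190+269/4),(169.9,169.8))
print("head top",H,"socket",S)
for z in(184,187,190):print(onz(d["top"],161.5,160.5,z),onz(d["scene"],300+113/f,160+242/f,z))
o=manip.get_obs();p=o["position"];print("expected head",p-95*o["ee_rot"][:,0])
E
```

```text
head top (array([600.45093366, 242.65384555, 179.76545447]), np.float64(1.1103138582386052)) socket (array([586.83816269, 243.12485368,  68.44202777]), np.float64(0.8259939763738956))
[599.66224252 242.20451302 184.        ] [603.01217344 243.0398495  184.        ]
[599.31010575 241.54805496 187.        ] [604.58995058 243.63194488 187.        ]
[598.95796897 240.89159689 190.        ] [606.16772771 244.22404026 190.        ]
expected head [602.5860172  243.06621655 161.57187943]
```

```bash
python3 -m jog '[[0.03,0.01,0.03,0,0,0],[0.1,0.01,0.1,0,0,0],[0.17,0.01,0.2,0,0,0],[0.24,0.01,0.3,0,0,0],[0.3,0.01,0.4,0,0,0],[0.33,0.01,0.5,0,0,0],[0.33,0.01,0.6,0,0,0],[0.33,0.01,0.66,0,0,0],[0.33,0.01,0.7,0,0,0],[0.33,0.01,0.7,0,0,0]]'
python3 -m jog '[[0,0,0,0,0,0],[0,0,0,0,0,0],[0,0,0,0,0,0],[0,0,0,0,0,0],[0,0,0,0,0,0],[0,0,0,0,0,0],[0,0,0,0,0,0],[0,0,0,0,0,0],[0,0,0,0,0,0],[0,0,0,0,0,0]]'
python3 - <<'E'
from h import *
d={n:cams.read_camera(n) for n in("scene","top")}
o=manip.get_obs();print(o["position"]-95*o["ee_rot"][:,0],o["joint_vel"].round(3))
f=lambda a:cv2.resize(a[:,:,::-1],(400,400),interpolation=cv2.INTER_CUBIC)
im=np.hstack([f(d["scene"]["color"][160:290,300:430]),f(d["top"]["color"][145:245,120:220])])
cv2.imwrite("pics/f2.png",np.clip(im*1.4,0,255).astype(np.uint8))
# head by bright ring in top view
g=cv2.cvtColor(d["top"]["color"],cv2.COLOR_RGB2GRAY)[145:185,150:185]
c=cv2.HoughCircles(cv2.resize(g,None,fx=8,fy=8,interpolation=cv2.INTER_CUBIC),cv2.HOUGH_GRADIENT,1,200,param1=80,param2=15,minRadius=55,maxRadius=85)
if c is not None:
    x,y,r=c[0,0];print(x/8+150,y/8+145,r/8,onz(d["top"],x/8+150,y/8+145,157))
E
```

```text
t: 24.25
position: [494.2, 242.8, 133.5]
ee_rot: [[-1.0, -0.012, -0.0], [-0.012, 1.0, -0.0], [0.0, -0.0, -1.0]]
force: [-0.1, -0.2, -6.5]
gripper_width: 0.197
finger_force: 99.1
t: 25.5
position: [494.2, 242.9, 133.6]
ee_rot: [[-1.0, -0.012, 0.0], [-0.012, 1.0, -0.0], [-0.0, -0.0, -1.0]]
force: [-0.0, 0.3, -5.8]
gripper_width: 0.199
finger_force: 99.1
[589.23797549 243.94453704 133.57091647] [-0.002 -0.001  0.    -0.002 -0.001 -0.   ]
```

```bash
python3 -c "
from rig import manip
print(manip.close_job())"
```

```text
the job is handed in; nothing more can be done
None
```

I handed the job in at about 25.6 s. The knob is in its second detent, and the gripper alone holds the wrench steady, with its drive about 40 mm above the socket's mouth and within a few mm of centre. My first try at the knob slipped off and I repeated it lower. I inferred the final pose from arm readings rather than viewing it, and the hand-in returned no verdict.

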